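# Put the dough gauge plate back in the slot that fits

### The arm

A 7-joint arm with a two-finger parallel gripper is mounted at the origin on the work surface. World frame = base frame: x ahead of the robot, y to its left, z up, the work surface at z = 0. Lengths are in mm, angles in rad, forces in N, time in s.
With the tool pointing down it reaches from about 425 to 875 mm from the base axis. Payload 8.4 kg.
Tool frame: the origin (TCP) lies on the centre line of the jaws, within the pads' length; the fingertips stand 19 mm ahead of it and the grasp point (between the pads) is the TCP (arm.tip_reach is the distance from the TCP to the fingertips, in mm); z points along the fingers, y is the direction in which the jaws open and shut (so a half turn about z gives the same grasp; the last joint's range is limited). The gripper opens to 85 mm and grips with 20 to 120 N. Pads are 22 mm wide; open, the fingers measure 114 mm over their backs; the gripper's body (76 mm by 85 mm) begins 54 mm behind the grasp point. The pads swing forward as they close: fully open they stand 13 mm farther back than shut.
Start: joints at [-1.375, 0.333, 0.04, 1.465, -0.013, 1.343, -0.059], TCP at [188.858, 621.93, 250.308] pointing down, gripper open.
Joint ranges: [-2.58, 2.58], [-0.38, 2.09], [-1.3, 1.39], [0.25, 2.4], [-1.5, 4.64], [0.08, 2.09], [-2.65, 2.65]. Speed limits (rad/s): [2.22, 2.22, 2.79, 2.79, 3.14, 3.14, 3.14].

### API

Orientations are given as [roll, pitch, yaw] about the fixed x, y, z axes, in that order (R = Rz(yaw) Ry(pitch) Rx(roll)).
In Python, from cell import arm gives the robot as it stands. The module is installed in compiled form; this text tells all that it offers.
- The arm moves only by the shell command python3 -m pendant 'ROWS' [FORCE]. ROWS is JSON, a list of rows, each a list of 7 numbers: the shift along the tool's x, y, z in cm, then the turn, a rotation vector about the tool's x, y, z in degrees, then the opening in per cent of the stroke, from 0 (shut) to 100 (fully open). In form: [[dx, dy, dz, ax, ay, az, jaw], ...]. A call has 1 to 10 rows; each row is the pose to reach, as a shift and turn from the pose measured when the call began, along the tool's axes at that moment; what a row does not reach only later rows make up. A row lasts 1/12 s, in which the tool goes at most 41.7 mm and 7.16 degrees, less where a joint would pass 70% of its speed; a pose out of reach is approached as far as the arm can. A call with a gripper value outside its range is refused whole. The fingers move at their own pace and stop on an object; FORCE is the grip in N (left out, the last holds). Time passes only in rows, so rows that repeat a pose let the fingers close. It gives the time, the measured TCP pose, the force and the opening at its end, in the units of the state.
- arm.get_state(): the state, without advancing time (a new reading comes with each control period).
- arm.get_image(name): name is "scene" or "top" or "wrist"; returns (picture, depth): 420x560x3 uint8, red, green, blue; 420x560 float32, mm along the optical axis (not along the pixel's ray), 0 where there is no reading.
- arm.camera_params(name): a dict with "camera_matrix" (3x3 intrinsics, pixels), "dist" ([k1, k2, p1, p2, k3] as OpenCV has them; the pictures are not rectified), "cam_to_world" (4x4, takes a point from camera to world coordinates); the wrist camera has in their place "mount" (4x4, takes a point from camera to tool coordinates, whose origin is the TCP and whose axes are the flange's). Camera axes: x right, y down, z forward; pixel columns grow to the right and rows downward; lengths in mm; the calibration is good to about 2 mm. A picture is of the moment at which its call begins: read the wrist's pose just before it. camera_params takes no time and is no camera call.
- arm.finish_job(): hands the job in, once; it reports no verdict.
The state is a dict: "clock": time; "joints": joint angles; "qd": joint speeds; "joint_torque": joint torques, N m; "eef_pos": TCP position; "tool_rot": TCP orientation; "ft_force": force on the tool from outside, world axes, zero at the start; "ft_torque": the same for the moment, N m; "width": finger opening in mm.
Only numpy, scipy, OpenCV 4.12 (cv2) and the standard library are available. Lean on these libraries where they do the work, as an engineer would, in place of code of your own. Each camera call takes 0.05 s, during which the arm holds its last target. There are 200 camera calls.

### The job

One dough gauge plate stands in the little stand on the black rubber mat. Take it to the wooden rack and, starting at the narrow end, try it gently on each slot in turn, then seat it fully home in the first slot that accepts it and let go. Leave the other two plates, the shaker and the mug alone.

Things in the scene. Friction and masses are not known exactly. Their poses are not given: they have to be found in the camera images.
- rack_top (a point): middle of the flat top of the wooden rack, 59 mm above the counter when unloaded. Rack 90 mm (x) by 196 mm (y). Five straight slots, open at the top and both ends, run along x, 35 mm deep to a flat floor, in a row along y, narrowest at +y. Sawn by hand: slot centres lie within 2.5 mm of y = +72, +36, 0, -36, -72 mm. On a slot too narrow, or beside one, a plate just stands on the top.
- rack_narrow_end (a point): middle of the rack's top edge at its +y end, beside the narrowest slot. The slots widen from here by about 5 mm each, from about 6 to about 26 mm. No plate fits the narrowest. A plate has 2 mm of play in all in its right slot and is 3 mm too thick for the one before.
- rack_wide_end (a point): middle of the rack's top edge at its -y end, beside the widest slot. A plate would also drop loosely into slots wider than its own, which is wrong.
- rack (a joint): how far the rack is pressed straight down on its rubber feet, in m: 0 unloaded, 5 N for each mm. The feet are spoilt beyond 5 mm (25 N).
- rack_base: fixed dark steel base plate under the rack, 100 mm (x) by 206 mm (y), 4 mm thick, axes as the rack's; four rubber feet 10 mm tall on it carry the rack. Origin: middle of the underside.
- mat: flat black rubber mat on the counter, 270 mm (x) by 250 mm (y), 1 mm thick; origin: its middle. Exactly one stand is on it (its middle within 130 mm of the mat's); the other two stands are far off.
- stand_a: small fixed steel stand, 84 mm (x) by 47 mm (y), 28 mm tall, with a groove 23 mm wide running along its x, its floor 8 mm above the counter; origin: middle of the underside. It holds the plate of the same letter, standing upright.
- stand_b: small fixed steel stand, 84 mm (x) by 47 mm (y), 28 mm tall, with a groove 23 mm wide running along its x, its floor 8 mm above the counter; origin: middle of the underside. It holds the plate of the same letter, standing upright.
- stand_c: small fixed steel stand, 84 mm (x) by 47 mm (y), 28 mm tall, with a groove 23 mm wide running along its x, its floor 8 mm above the counter; origin: middle of the underside. It holds the plate of the same letter, standing upright.
- plate_a: white plastic plate standing on its edge, 64 mm long (x), 60 mm tall, thickness (y) 9, 14 or 19 mm: each of the three plates differs and which has which is not known. On top a wooden grip bar 50 mm long (x), 22 mm thick (y), 28 mm tall, alike on all: middle of the grip 74 mm above the origin, top at 88 mm. Origin: middle of the underside, z up. Square edges. About 0.14 kg.
- plate_b: white plastic plate standing on its edge, 64 mm long (x), 60 mm tall, thickness (y) 9, 14 or 19 mm: each of the three plates differs and which has which is not known. On top a wooden grip bar 50 mm long (x), 22 mm thick (y), 28 mm tall, alike on all: middle of the grip 74 mm above the origin, top at 88 mm. Origin: middle of the underside, z up. Square edges. About 0.14 kg.
- plate_c: white plastic plate standing on its edge, 64 mm long (x), 60 mm tall, thickness (y) 9, 14 or 19 mm: each of the three plates differs and which has which is not known. On top a wooden grip bar 50 mm long (x), 22 mm thick (y), 28 mm tall, alike on all: middle of the grip 74 mm above the origin, top at 88 mm. Origin: middle of the underside, z up. Square edges. About 0.14 kg.
- shaker: glass table shaker with a steel cap, 42 mm across, 85 mm tall; origin: middle of the underside
- mug: blue mug, 80 mm across, 90 mm tall; origin: middle of the underside
Mind the look-alikes: they are no part of the job. What is shaped like the stand_a but purple is not meant.

How it is judged:
By the outcome, as a careful person would: the job done as asked, in the order asked, and still so for the second after the job is handed in, with the robot touching nothing.
It also fails if it takes over 64 s, if anything falls off the work surface, if the arm or the gripper's body presses on something with over 40 N, if the wrist force passes 120 N, or if a joint passes its speed limit or range.

## Working session

There is one attempt and no reset: what is moved stays moved. The work goes in short steps, Python scripts to look and compute and a shell command to move; the robot and the scene stay as the last step left them, time stands still between calls to the robot, and variables do not carry over. Pictures are saved under pics/ and viewed, about 8 in all and at most 12, crops included, and the job is handed in when it is done.

```bash
mkdir -p pics
python3 - <<'E'
from cell import arm
import cv2,numpy as np
print(arm.get_state())
for n in("scene","top"):
    p,d=arm.get_image(n); cv2.imwrite(f"pics/{n}0.png",p[:,:,::-1]); np.save(f"pics/{n}0.npy",d)
    print(n,arm.camera_params(n))
print(arm.camera_params("wrist"))
E
```

```text
{'clock': 0.0, 'joints': array([-1.37517911,  0.33389447,  0.03986622,  1.46627247, -0.01339135,
        1.34332186, -0.05851827]), 'qd': array([-1.11209447e-03, -1.98554764e-03,  4.47504657e-05,  8.10718729e-04,
        1.18378855e-04,  6.41591748e-04,  4.41596265e-04]), 'joint_torque': array([ 3.69788013e-04, -6.58560348e+01,  1.36575054e+00, -4.05552113e+01,
        1.68655661e-02,  1.25929643e-02, -5.07328843e-05]), 'eef_pos': array([188.76550098, 621.53356346, 249.43118948]), 'tool_rot': array([-3.13996644e+00,  1.15953157e-04,  2.84674914e+00]), 'ft_force': array([-0.87014482, -0.07345118,  0.44028145]), 'ft_torque': array([ 0.02768569, -0.03133279, -0.04537673]), 'width': 85.30084625401322}
scene {'camera_matrix': array([[413.90479278,   0.        , 282.63484799],
       [  0.        , 413.90479278, 209.46419538],
       [  0.        ,   0.        ,   1.        ]]), 'dist': array([-0.0027327,  0.       ,  0.       ,  0.       ,  0.       ]), 'cam_to_world': array([[-8.17752184e-02,  6.28872697e-01, -7.73195929e-01,
         1.47335520e+03],
       [ 9.96548985e-01,  6.26824546
[... 743 characters left out ...]
7e+03],
       [ 0.00000000e+00,  0.00000000e+00,  0.00000000e+00,
         1.00000000e+00]])}
{'camera_matrix': array([[302.85533537,   0.        , 277.70485569],
       [  0.        , 302.85533537, 205.65991287],
       [  0.        ,   0.        ,   1.        ]]), 'dist': array([-0.02817746,  0.        ,  0.        ,  0.        ,  0.        ]), 'mount': array([[-8.89604478e-05, -9.53449047e-01, -3.01554154e-01,
         7.73710402e+01],
       [ 9.99999994e-01, -6.66866435e-05, -8.41577881e-05,
        -5.19614906e-01],
       [ 6.01305285e-05, -3.01554160e-01,  9.53449047e-01,
        -1.23963777e+02],
       [ 0.00000000e+00,  0.00000000e+00,  0.00000000e+00,
         1.00000000e+00]])}
```

View pics/top0.png

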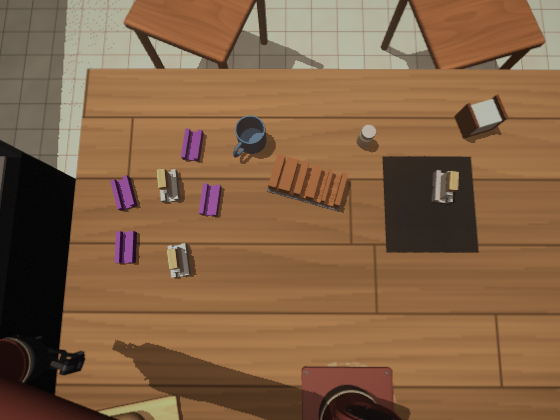

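View pics/scene0.png

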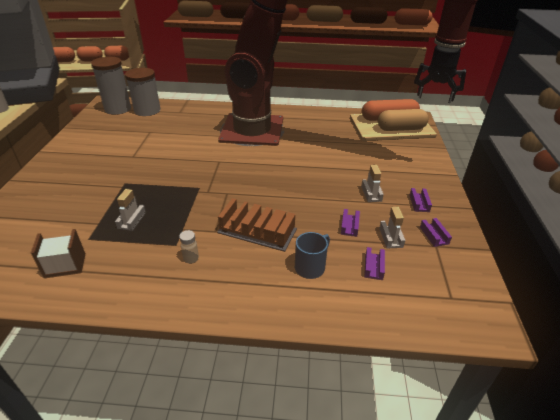

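Top view: the plate/stand on the black mat is at about (446,186). The rack is at (308,183), the mug at (250,133) and the shaker at (368,133). The candidates are the grey stands at (168,186), (179,261) and (446,186) and the purple look-alikes at (192,145), (123,193), (210,200) and (125,247). Only (446,186) is on the mat. Next is a close crop.

```bash
cat > h.py <<'E'
import cv2,numpy as np
from cell import arm
def ray(n,uv,T=None):
    c=arm.camera_params(n); K=c["camera_matrix"]; T=c["cam_to_world"] if T is None else T
    p=cv2.undistortPoints(np.float64(uv).reshape(-1,1,2),K,c["dist"]).reshape(-1,2)
    return T[:3,3],np.c_[p,np.ones(len(p))]@T[:3,:3].T
def atz(n,uv,z,T=None):
    o,d=ray(n,uv,T); return o+d*((z-o[2])/d[:,2])[:,None]
def cloud(n,D,T=None):
    v,u=np.mgrid[0:420,0:560]; o,d=ray(n,np.c_[u.ravel(),v.ravel()],T)
    return (o+d*D.reshape(-1,1)).reshape(420,560,3)
E
python3 - <<'E'
from h import *
p=cv2.imread("pics/top0.png"); D=np.load("pics/top0.npy")
a=cv2.resize(p[145:220,258:358],(800,600),interpolation=cv2.INTER_CUBIC)[:, :]
b=cv2.resize(p[160:210,420:470],(600,600),interpolation=cv2.INTER_CUBIC)
cv2.imwrite("pics/c1.png",np.hstack([cv2.resize(a,(480,360)),cv2.resize(b,(320,320),).__class__(b.shape) if 0 else cv2.resize(b,(320,360))]))
C=cloud("top",D)
for nm,(u0,u1,v0,v1) in dict(rack=(262,352,150,215),stand=(428,465,165,208)).items():
    P=C[v0:v1,u0:u1].reshape(-1,3)
    h,e=np.histogram(P[:,2],bins=np.arange(-10,130,5)); print(nm,dict(zip(e[:-1],h)))
    for lo,hi in((50,70),(85,105),(20,35)):
        m=P[(P[:,2]>lo)&(P[:,2]<hi)]
        if len(m)>8: print(lo,hi,len(m),m.mean(0),cv2.minAreaRect(np.float32(m[:,:2])))
E
```

```text
rack {np.int64(-10): np.int64(4), np.int64(-5): np.int64(700), np.int64(0): np.int64(2206), np.int64(5): np.int64(344), np.int64(10): np.int64(7), np.int64(15): np.int64(24), np.int64(20): np.int64(310), np.int64(25): np.int64(581), np.int64(30): np.int64(56), np.int64(35): np.int64(23), np.int64(40): np.int64(36), np.int64(45): np.int64(26), np.int64(50): np.int64(36), np.int64(55): np.int64(545), np.int64(60): np.int64(903), np.int64(65): np.int64(24), np.int64(70): np.int64(0), np.int64(75): np.int64(0), np.int64(80): np.int64(0), np.int64(85): np.int64(0), np.int64(90): np.int64(0), np.int64(95): np.int64(0), np.int64(100): np.int64(0), np.int64(105): np.int64(0), np.int64(110): np.int64(0), np.int64(115): np.int64(0), np.int64(120): np.int64(0)}
50 70 1508 [599.80732869 112.38429473  60.44711172] ((596.9752807617188, 97.77645111083984), (196.00209045410156, 91.83089447021484), 74.04029846191406)
20 35 947 [587.65237817  76.09541683  26.05200158] ((596.5988159179688, 97.9022216796875), (191.58517456054688, 91.03826904296875), 74.3123550415039)
stand {np.int64(-10): np.int64(0), n
[... 489 characters left out ...]
 np.int64(16), np.int64(85): np.int64(15), np.int64(90): np.int64(30), np.int64(95): np.int64(130), np.int64(100): np.int64(27), np.int64(105): np.int64(0), np.int64(110): np.int64(0), np.int64(115): np.int64(0), np.int64(120): np.int64(0)}
50 70 62 [ 579.08136087 -269.60215985   59.50992551] ((586.4725952148438, -273.3377380371094), (14.447005271911621, 64.97789001464844), 86.6279067993164)
85 105 202 [ 584.825805   -273.49536455   96.55702344] ((585.64453125, -274.86846923828125), (23.901063919067383, 49.977272033691406), 86.47787475585938)
20 35 256 [ 583.06193578 -263.58768001   28.38492892] ((587.5315551757812, -274.88037109375), (47.47526931762695, 85.1744613647461), 84.56758880615234)
```

View pics/c1.png

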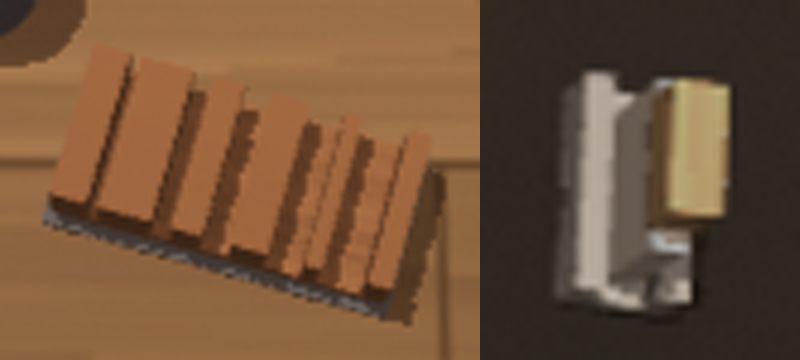

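Crop: the narrow slot is at the rack's image-left end, which is world +y. That puts the rack centre at about (597, 98) and its yaw at −16°. The silver-grey stand on the mat carries the wood-grip plate at about (586, −275), yaw −3.5°. I'll move over the rack first and look with the wrist camera on the way.

```bash
python3 -m pendant '[[-27,-19,0,0,0,0,100],[-27,-19,0,0,0,0,100],[-27,-19,0,0,0,0,100],[-40,-28,0,0,0,0,100],[-54.3,-38.3,0,0,0,0,100],[-54.3,-38.3,0,0,0,0,100],[-54.3,-38.3,0,0,0,0,100],[-54.3,-38.3,0,0,0,0,100],[-54.3,-38.3,0,0,0,0,100],[-54.3,-38.3,0,0,0,0,100]]'
python3 - <<'E'
from h import *
s=arm.get_state();print(s["clock"],s["joints"],s["eef_pos"],s["tool_rot"])
E
```

```text
clock: 0.93
eef_pos: [445.6, 291.2, 250.0]
tool_rot: [-3.14, -0.0, 2.847]
ft_force: [0.8, 0.8, 0.1]
width: 85.0
0.9333 [-0.94227492  0.09016069  0.29940824  1.76397766 -0.02683434  1.29275737
  0.63942302] [445.56126684 291.21439681 250.02710866] [-3.14016380e+00 -1.08164404e-04  2.84683236e+00]
```

```bash
python3 -m pendant '[[-20,-14,0,0,0,0,100],[-20,-14,0,0,0,0,100],[-20,-14,0,0,0,0,100],[-20,-14,0,0,0,0,100],[-20,-14,0,0,0,0,100],[-20,-14,0,0,0,0,100],[-20,-14,0,0,0,0,100],[-20,-14,0,0,0,0,100],[-20,-14,0,0,0,0,100]]'
cat >> h.py <<'E'
from scipy.spatial.transform import Rotation as R
def wT(s):
    T=np.eye(4);T[:3,:3]=R.from_euler("xyz",s["tool_rot"]).as_matrix();T[:3,3]=s["eef_pos"]
    return T@arm.camera_params("wrist")["mount"]
def look(name):
    s=arm.get_state();T=wT(s);p,D=arm.get_image("wrist")
    cv2.imwrite(f"pics/{name}.png",p[:,:,::-1]);np.savez(f"pics/{name}.npz",D=D,T=T);print(s["clock"],s["eef_pos"],s["tool_rot"],s["ft_force"],s["joints"])
    return p,D,T
E
python3 - <<'E'
from h import *
p,D,T=look("w1")
C=cloud("wrist",D,T);P=C.reshape(-1,3)
P=P[(D.ravel()>0)&(abs(P[:,0]-597)<120)&(abs(P[:,1]-98)<140)]
m=P[(P[:,2]>50)&(P[:,2]<68)];print(len(m),np.median(m[:,2]),cv2.minAreaRect(np.float32(m[:,:2])))
E
```

```text
clock: 1.68
eef_pos: [595.9, 99.5, 249.6]
tool_rot: [-3.14, -0.001, 2.847]
ft_force: [-1.0, 0.8, -0.6]
width: 85.5
1.6833 [595.92832809  99.49555915 249.64301919] [-3.13985688e+00 -1.19717430e-03  2.84672927e+00] [-0.99191453  0.84787675 -0.62487525] [-0.64050537  0.25474344  0.48513895  1.60232256 -0.12066733  1.31650849
  1.13787233]
9824 59.26972456071729 ((610.0609130859375, 126.49131774902344), (268.08074951171875, 119.6112289428711), 64.90082550048828)
```

View pics/w1.png

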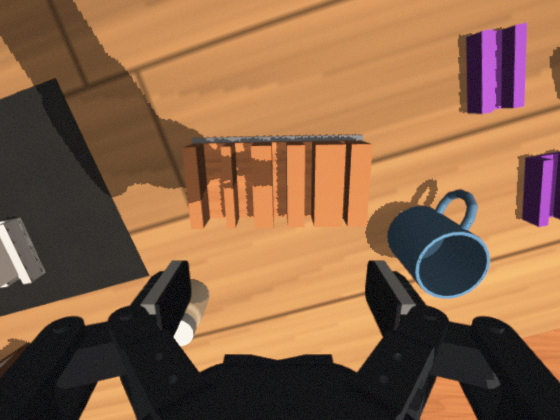

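Wrist view: the rack spans columns 185–370 and rows 140–228, and its narrow slot is on the right at about column 346. The shaker (190,310) and mug (440,250) are clear of it. Next I'll measure the rack frame and slot positions from this depth.

Run:
```python
from h import *
z=np.load("pics/w1.npz");D,T=z["D"],z["T"];p=cv2.imread("pics/w1.png")
C=cloud("wrist",D,T)[135:232,178:374].reshape(-1,3)
m=C[(C[:,2]>54)&(C[:,2]<65)];r=cv2.minAreaRect(np.float32(m[:,:2]));print(len(m),np.median(m[:,2]),r)
# ortho view of z=59 plane in rack frame, 3px/mm ; x right = rack y
yaw=np.radians(-16);c=np.array([597,98.])
ex=np.array([np.cos(yaw),np.sin(yaw)]);ey=np.array([-ex[1],ex[0]])
yy,xx=np.meshgrid(np.arange(-115,115,1/3),np.arange(60,-60,-1/3))
W=np.c_[(c+xx.reshape(-1,1)*ex+yy.reshape(-1,1)*ey),np.full(xx.size,59.)]
k=arm.camera_params("wrist");Ti=np.linalg.inv(T)
uv,_=cv2.projectPoints(W,cv2.Rodrigues(Ti[:3,:3])[0],Ti[:3,3],k["camera_matrix"],k["dist"])
uv=uv.reshape(*xx.shape,2).astype(np.float32)
o=cv2.remap(p,uv[...,0],uv[...,1],cv2.INTER_CUBIC)
for q in range(-110,111,10): cv2.putText(o,str(q),((q+115)*3-8,10),0,.3,(255,255,255));cv2.line(o,((q+115)*3,12),((q+115)*3,18),(255,255,255))
cv2.imwrite("pics/rack_o.png",o)
q=m[:,:2]-c;ry=q@ey;rx=q@ex
for lo,hi in((-40,-15),(-15,15),(15,40)):
    h,_=np.histogram(ry[(rx>lo)&(rx<hi)],bins=np.arange(-104,105,1));print(lo,''.join('#' if a>2 else '+' if a else '.' for a in h))
```

```text
9248 59.29549282197436 ((597.2593383789062, 97.70584869384766), (197.1509552001953, 90.81167602539062), 74.12080383300781)
-40 .....###############.........................###########....................######################................###################..........################################.....#######################.....
-15 .....###############+........................###########+...................######################................###################..........################################.....#######################.....
15 .....###############..........................##########+...................######################...............###################...........################################.....#######################.....
```

View pics/rack_o.png

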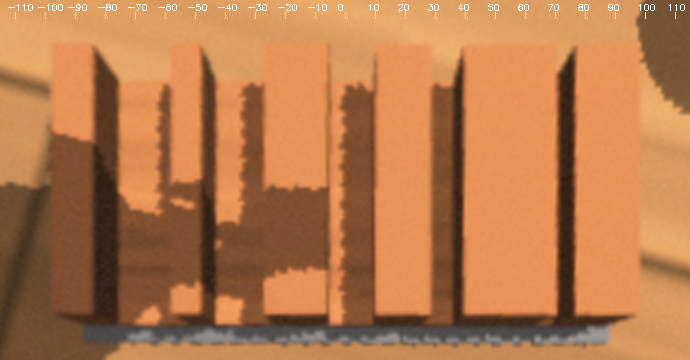

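```bash
python3 -m pendant '[[-9.9,-36,0,0,0,-13.4,100],[-9.9,-36,0,0,0,-13.4,100],[-9.9,-36,0,0,0,-13.4,100],[-9.9,-36,0,0,0,-13.4,100],[-9.9,-36,0,0,0,-13.4,100],[-9.9,-36,0,0,0,-13.4,100],[-9.9,-36,0,0,0,-13.4,100],[-9.9,-36,0,0,0,-13.4,100],[-9.9,-36,0,0,0,-13.4,100],[-9.9,-36,0,0,0,-13.4,100]]';python3 -m pendant '[[0,0,0,0,0,0,100],[0,0,0,0,0,0,100]]'
python3 - <<'E'
from h import *
p,D,T=look("w2")
C=cloud("wrist",D,T).reshape(-1,3);C=C[(D.ravel()>0)&(abs(C[:,0]-586)<60)&(abs(C[:,1]+274)<50)]
for lo,hi in((91,101),(70,88),(35,64),(23,33)):
    m=C[(C[:,2]>lo)&(C[:,2]<hi)];print(lo,len(m),np.median(m[:,2]),cv2.minAreaRect(np.float32(m[:,:2])))
z=np.load("pics/w1.npz")
C=cloud("wrist",z["D"],z["T"])[135:232,178:374].reshape(-1,3)
m=C[(C[:,2]>54)&(C[:,2]<65)]
best=None
for a in np.arange(-18,-14,.1):
    ex=np.array([np.cos(np.radians(a)),np.sin(np.radians(a))]);ey=np.array([-ex[1],ex[0]])
    q=m[:,:2]-[597.2,97.7];ry=np.sort(q@ey);g=np.diff(ry);i=np.argsort(g)[-5:];i.sort();s=g[i].sum()
    if best is None or s>best[0]: best=(s,a,[(ry[j],ry[j+1],(ry[j]+ry[j+1])/2,g[j]) for j in i],ry[[0,-1]])
print(np.round(best[1],2),best[3],*[np.round(x,2) for x in best[2]],sep="\n")
E
```

```text
clock: 2.57
eef_pos: [583.6, -280.9, 250.4]
tool_rot: [-3.136, -0.002, 3.074]
ft_force: [-1.6, -1.5, -0.3]
width: 85.2
clock: 2.73
eef_pos: [583.3, -280.6, 250.3]
tool_rot: [-3.137, -0.002, 3.074]
ft_force: [0.3, -0.7, 0.0]
width: 85.9
2.7333 [ 583.33056932 -280.56889187  250.2662191 ] [-3.13661271e+00 -2.25075203e-03  3.07426578e+00] [ 0.3039758  -0.71016342  0.02894719] [-0.10741939  0.37159673  0.64083933  1.49736371 -0.21892582  1.34669773
  2.05277422]
91 1155 96.20427994888689 ((586.44677734375, -275.1220703125), (22.01006317138672, 50.02641296386719), 83.59586334228516)
70 72 78.64070859715497 ((561.9168090820312, -272.6272277832031), (21.115018844604492, 1.3282192945480347), 86.04723358154297)
35 52 50.75660331896282 ((554.8687133789062, -271.9316101074219), (2.417393922805786, 14.065052032470703), 3.725616216659546)
23 1296 28.32956427332195 ((588.0462646484375, -275.06158447265625), (47.019779205322266, 84.45374298095703), 83.61710357666016)
-15.9
[-98.55287398  98.58262583]
[-83.66 -58.25 -70.95  25.4 ]
[-47.76 -27.06 -37.41  20.7 ]
[-5.94 10.06  2.06 15.99]
[28.67 39.41 34.04 10.74]
[70.92 76.17 73.55  5.26]
```

View pics/w2.png

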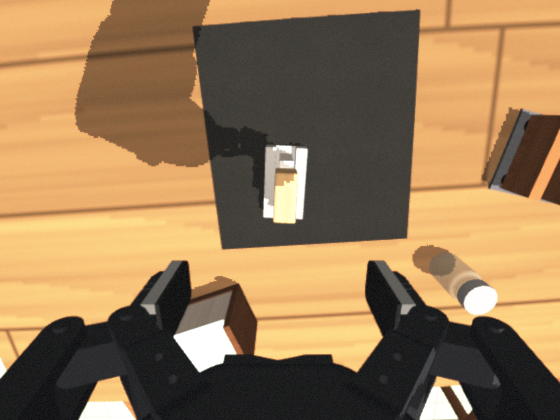

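The visible plate edge measures about 14 mm thick, with yaw −6.4° and top at 96 mm (8+88, as expected). The wrist view shows the stand alone on the mat at (285,183). Next I'll descend and grip.

```bash
python3 -m pendant '[[-0.27,0.57,4,-0.3,0,2.5,100],[-0.27,0.57,8,-0.3,0,2.5,100],[-0.27,0.57,11,-0.3,0,2.5,100],[-0.27,0.57,13,-0.3,0,2.5,100],[-0.27,0.57,15,-0.3,0,2.5,100],[-0.27,0.57,16.6,-0.3,0,2.5,100],[-0.27,0.57,16.6,-0.3,0,2.5,100],[-0.27,0.57,16.6,-0.3,0,2.5,100]]' 50; python3 -m pendant '[[0,0,0,0,0,0,100],[0,0,0,0,0,0,20],[0,0,0,0,0,0,10],[0,0,0,0,0,0,10],[0,0,0,0,0,0,10],[0,0,0,0,0,0,10],[0,0,0,0,0,0,10],[0,0,0,0,0,0,10]]' 50
```

```text
clock: 3.45
eef_pos: [586.9, -272.3, 83.9]
tool_rot: [3.14, -0.003, 3.035]
ft_force: [0.3, 0.7, 0.1]
width: 85.2
clock: 4.12
eef_pos: [587.0, -272.8, 84.3]
tool_rot: [3.14, -0.003, 3.035]
ft_force: [-0.6, -1.3, 2.2]
width: 21.0
```

```bash
python3 -m pendant '[[0,0,-2,0,0,0,10],[0,0,-4,0,0,0,10],[0,0,-6,0,0,0,10],[0,0,-9,0,0,0,10],[0,0,-12,0,0,0,10],[0,0,-12,0,0,0,10],[0,0,-12,0,0,0,10]]'
python3 - <<'E'
from h import *
look("w3")
s,_=arm.get_image("scene")
a=cv2.imread("pics/w3.png")[180:420,140:420]
b=cv2.resize(s[60:260,60:230,::-1],(400,470)); cv2.imwrite("pics/c3.png",np.hstack([cv2.resize(a,(400,470)),b]))
E
```

```text
clock: 4.7
eef_pos: [587.9, -273.3, 205.7]
tool_rot: [3.14, 0.0, 3.035]
ft_force: [0.8, 0.6, -2.3]
width: 21.4
4.7 [ 587.90927388 -273.34502847  205.73425678] [3.14044297e+00 1.55303850e-04 3.03458495e+00] [ 0.81979861  0.59581727 -2.2791043 ] [-0.11287732  0.40301194  0.63443899  1.55328044 -0.24729635  1.26676648
  2.02151934]
```

View pics/c3.png

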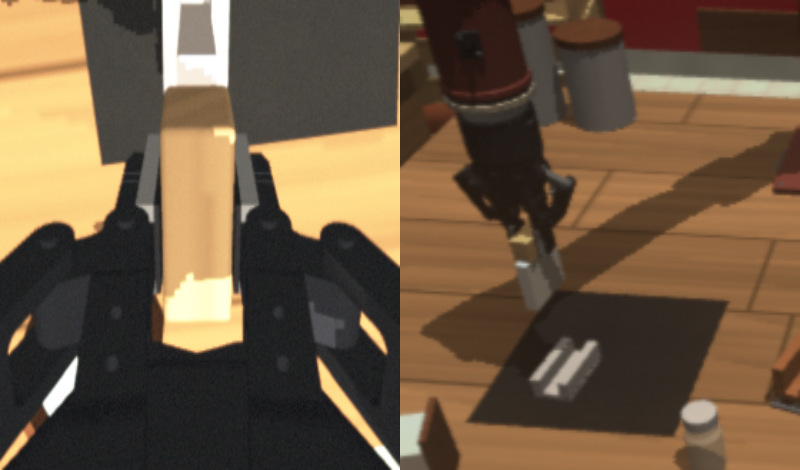

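```bash
python3 - <<'E'
from h import *
z=np.load("pics/w3.npz");M=arm.camera_params("wrist")["mount"]
C=cloud("wrist",z["D"],M)
P=C[180:420,140:420].reshape(-1,3);D=z["D"][180:420,140:420].ravel()
m=P[(D>0)&(abs(P[:,1])<18)&(abs(P[:,0])<40)&(P[:,2]>-40)&(P[:,2]<-4)]
h,e=np.histogram(m[:,2],bins=np.arange(-40,-3,2));print(dict(zip(e[:-1].astype(int).tolist(),h.tolist())))
t=m[(m[:,2]<-8)&(m[:,2]>-18)];print(len(t),cv2.minAreaRect(np.float32(t[:,:2])),np.percentile(t[:,1],[1,99]))
E
python3 -m pendant '[[0.2,3,0,0,0,1,10],[0.4,7,0,0,0,2,10],[0.5,11,0,0,0,3,10],[0.6,15,0,0,0,4,10],[0.8,19,0,0,0,5,10],[1,23,0,0,0,6,10],[1.2,27,0,0,0,7,10],[1.4,31,0,0,0,8,10],[1.6,34,0,0,0,9,10],[1.8,37,0,0,0,9.8,10]]'
```

```text
{-40: 148, -38: 135, -36: 144, -34: 135, -32: 124, -30: 180, -28: 201, -26: 124, -24: 97, -22: 88, -20: 526, -18: 141, -16: 117, -14: 2626, -12: 2533, -10: 198, -8: 162, -6: 151}
5615 ((0.24814987182617188, 0.1913127899169922), (35.728092193603516, 50.77899169921875), 89.04991912841797) [-15.89506612  14.993143  ]
clock: 5.63
eef_pos: [607.0, 99.9, 202.0]
tool_rot: [3.142, -0.007, 2.865]
ft_force: [-0.1, -0.0, -2.0]
width: 21.4
```

```bash
python3 -m pendant '[[0.4,2.5,0,0,0,0,10],[0.88,5,0,0,0,0,10],[0.88,6.87,1,0,0,0,10],[0.88,6.87,3,0,0,0,10],[0.88,6.87,5.2,0,0,0,10],[0.88,6.87,5.2,0,0,0,10],[0.88,6.87,5.2,0,0,0,10],[0.88,6.87,5.2,0,0,0,10]]'
python3 - <<'E'
from h import *
for _ in range(4):
    s=arm.get_state();print(s["eef_pos"],s["tool_rot"],s["ft_force"]);arm.get_image("top")
E
```

```text
clock: 6.3
eef_pos: [617.0, 168.1, 150.3]
tool_rot: [-3.141, -0.008, 2.864]
ft_force: [0.8, -0.6, -1.7]
width: 20.9
[617.02526414 168.06952999 150.25130255] [-3.14113017 -0.00759504  2.86388599] [ 0.79424341 -0.60631606 -1.74592803]
[617.45519916 168.15405149 150.93650937] [ 3.14110604 -0.00655936  2.86386093] [ 0.05758818 -0.63209579 -2.15356473]
[617.62945386 168.25024979 151.22920418] [ 3.14063436 -0.00605829  2.86391903] [ 0.8988957   0.07151314 -1.67456864]
[617.67187095 168.33165399 151.32105243] [ 3.14039281 -0.00587847  2.86404201] [ 0.21512528  0.85743961 -2.14195736]
```

```bash
python3 -m pendant '[[0,0,0.6,0,0,0,10],[0,0,1.1,0,0,0,10],[0,0,1.3,0,0,0,10],[0,0,1.45,0,0,0,10],[0,0,1.6,0,0,0,10],[0,0,1.6,0,0,0,10],[0,0,1.6,0,0,0,10]]'
```

```text
clock: 7.08
eef_pos: [617.5, 168.4, 135.3]
tool_rot: [3.14, -0.006, 2.864]
ft_force: [-0.2, -0.0, -1.3]
width: 21.4
```

```bash
python3 -m pendant '[[0,0,0.05,0,0,0,10],[0,0,0.1,0,0,0,10],[0,0,0.15,0,0,0,10],[0,0,0.15,0,0,0,10],[0,0,0.15,0,0,0,10]]'
```

```text
clock: 7.5
eef_pos: [617.6, 168.5, 134.2]
tool_rot: [3.14, -0.006, 2.864]
ft_force: [-1.9, -0.4, 3.5]
width: 21.5
```

Slot 1 holds the plate on top: the force rises by about 5 N at TCP 134–135. Next is slot 2.

```bash
python3 -m pendant '[[0,0,-0.8,0,0,0,10],[0,0,-1.5,0,0,0,10],[0,-2,-1.5,0,0,0,10],[0,-3.97,-1.5,0,0,0,10],[0,-3.97,-1.5,0,0,0,10],[0,-3.97,-1,0,0,0,10],[0,-3.97,-0.4,0,0,0,10],[0,-3.97,-0.1,0,0,0,10],[0,-3.97,0,0,0,0,10],[0,-3.97,0,0,0,0,10]]';python3 -m pendant '[[0,0,0,0,0,0,10],[0,0,0,0,0,0,10]]'
```

```text
clock: 8.33
eef_pos: [606.5, 130.4, 134.0]
tool_rot: [3.141, -0.006, 2.865]
ft_force: [-2.5, -0.7, 4.3]
width: 21.5
clock: 8.5
eef_pos: [606.5, 130.5, 134.1]
tool_rot: [3.141, -0.007, 2.865]
ft_force: [-1.9, -1.6, 4.2]
width: 21.6
```

Slot 2 rejects the plate too, as it should with a plate measured at 14 mm. Next is slot 3.

```bash
python3 -m pendant '[[0,0,-0.8,0,0,0,10],[0,0,-1.5,0,0,0,10],[0,-1.6,-1.5,0,0,0,10],[0,-3.2,-1.5,0,0,0,10],[0,-3.2,-1.5,0,0,0,10],[0,-3.2,-1,0,0,0,10],[0,-3.2,-0.4,0,0,0,10],[0,-3.2,-0.1,0,0,0,10],[0,-3.2,0,0,0,0,10],[0,-3.2,0,0,0,0,10]]';python3 -m pendant '[[0,0,0,0,0,0,10],[0,0,0,0,0,0,10]]'
```

```text
clock: 9.33
eef_pos: [597.6, 99.8, 133.9]
tool_rot: [3.141, -0.007, 2.865]
ft_force: [-2.1, -1.6, 5.0]
width: 21.3
clock: 9.5
eef_pos: [597.5, 99.8, 134.0]
tool_rot: [-3.141, -0.007, 2.866]
ft_force: [-2.2, -2.2, 3.7]
width: 21.1
```

Contact at slot 3 as well. That may be a small misalignment, since the play is only ±1 mm. I'll compare the moments and look.

```bash
cat > tq.py <<'E'
from h import *
r=[]
for _ in range(4):
    s=arm.get_state();a=s["tool_rot"][2];Rz=R.from_euler("z",-(a-np.pi))
    r.append(np.r_[Rz.apply(s["ft_force"]),Rz.apply(s["ft_torque"])*1000]);arm.get_image("top")
print("rack-frame F, M(Nmm)",np.mean(r,0).round(1),s["eef_pos"].round(2))
E
python3 tq.py
python3 - <<'E'
from h import *
p,D,T=look("w4"); s,_=arm.get_image("scene")
a=cv2.resize(p[100:340,140:420,::-1],(400,400),interpolation=2);b=cv2.resize(s[185:255,210:310,::-1],(400,400),interpolation=2)
cv2.imwrite("pics/c4.png",np.hstack([a,b]))
E
python3 -m pendant '[[0,0,-0.3,0,0,0,10],[0,0,-0.6,0,0,0,10],[0,0,-0.6,0,0,0,10],[0,0,-0.6,0,0,0,10]]';python3 tq.py
```

```text
rack-frame F, M(Nmm) [  -1.8   -2.1    4.2 -539.8  437.6  -39.7] [597.54  99.79 133.96]
9.7 [597.54830851  99.77256715 133.94980094] [-3.14159188 -0.00731176  2.86531657] [-2.41303391 -0.71018146  3.78491683] [-0.64573048  0.36146766  0.50501082  1.73083679 -0.19615043  1.10572121
  1.21606533]
clock: 10.13
eef_pos: [597.7, 100.0, 140.0]
tool_rot: [3.141, -0.007, 2.865]
ft_force: [-0.8, -0.3, -2.3]
width: 21.8
rack-frame F, M(Nmm) [ -0.   -0.3  -1.4  -3.1 -13.9 -21. ] [597.49  99.87 139.72]
```

View pics/c4.png

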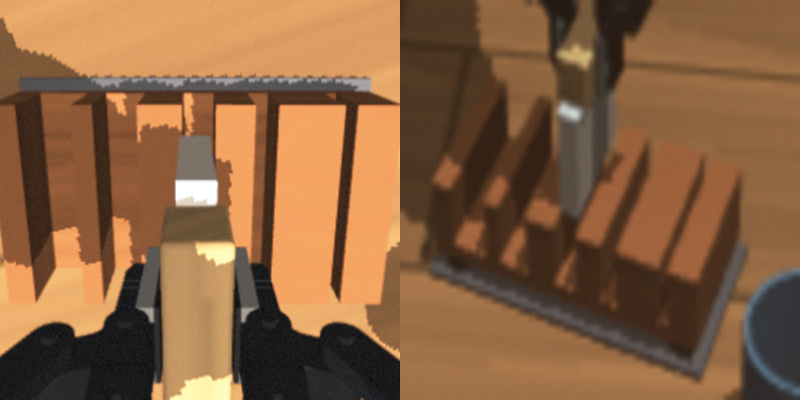

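Crop: at the near end, the plate's bottom edge spans columns 181–210. The slot mouth spans about 184–215, so the plate sits about 1.5–2 mm towards −y. The contact moment also puts the contact on the −y side. I'll shift +1.6 mm and try again.

```bash
python3 -m pendant '[[0,0.16,0,0,0,0,10],[0,0.16,0,0,0,0,10],[0,0.16,0.2,0,0,0,10],[0,0.16,0.4,0,0,0,10],[0,0.16,0.5,0,0,0,10],[0,0.16,0.6,0,0,0,10],[0,0.16,0.6,0,0,0,10],[0,0.16,0.6,0,0,0,10]]';python3 tq.py
```

```text
clock: 11.0
eef_pos: [597.8, 101.3, 133.6]
tool_rot: [-3.141, -0.008, 2.865]
ft_force: [0.2, -0.4, -1.6]
width: 21.3
rack-frame F, M(Nmm) [-0.1 -0.3 -1.7 -9.   8.9  9.3] [597.94 101.37 133.81]
```

It enters with no contact. I'll continue down in stages.

```bash
python3 -m pendant '[[0,0,0.2,0,0,0,10],[0,0,0.4,0,0,0,10],[0,0,0.6,0,0,0,10],[0,0,0.8,0,0,0,10],[0,0,1,0,0,0,10],[0,0,1,0,0,0,10]]';python3 tq.py
```

```text
clock: 11.7
eef_pos: [597.6, 101.3, 123.2]
tool_rot: [-3.141, -0.008, 2.865]
ft_force: [-0.2, -0.7, -1.5]
width: 21.2
rack-frame F, M(Nmm) [ -0.   -0.3  -1.9 -25.9   7.2   0.1] [597.9  101.38 123.84]
```

```bash
python3 -m pendant '[[0,0,0.3,0,0,0,10],[0,0,0.7,0,0,0,10],[0,0,1.1,0,0,0,10],[0,0,1.5,0,0,0,10],[0,0,1.8,0,0,0,10],[0,0,2.1,0,0,0,10],[0,0,2.1,0,0,0,10]]';python3 tq.py;python3 -m pendant '[[0,0,0.08,0,0,0,10],[0,0,0.16,0,0,0,10],[0,0,0.24,0,0,0,10],[0,0,0.28,0,0,0,10],[0,0,0.28,0,0,0,10]]';python3 tq.py
```

```text
clock: 12.48
eef_pos: [597.3, 101.3, 102.0]
tool_rot: [-3.141, -0.008, 2.865]
ft_force: [-0.3, 0.3, -1.8]
width: 21.0
rack-frame F, M(Nmm) [ -0.1  -0.1  -1.3 -30.1  -8.7  21.1] [597.89 101.41 103.  ]
clock: 13.1
eef_pos: [597.9, 101.4, 100.3]
tool_rot: [3.141, -0.007, 2.865]
ft_force: [-0.5, 0.0, -1.2]
width: 21.4
rack-frame F, M(Nmm) [-0.3  0.2 -1.1 10.3 -0.4  1.5] [597.97 101.44 100.35]
```

```bash
python3 -m pendant '[[0,0,0.05,0,0,0,10],[0,0,0.1,0,0,0,10],[0,0,0.12,0,0,0,10],[0,0,0.12,0,0,0,10],[0,0,0.12,0,0,0,10]]';python3 tq.py
```

```text
clock: 13.72
eef_pos: [598.0, 101.4, 99.4]
tool_rot: [3.141, -0.007, 2.865]
ft_force: [-1.8, -0.2, 3.1]
width: 21.1
rack-frame F, M(Nmm) [  -1.9   -0.8    3.5 -208.5  413.6  -23.4] [597.99 101.46  99.3 ]
```

It is on the floor: TCP is at 99.3, against 100.3 expected unloaded, with +5 N. Now I'll release and retreat straight up.

```bash
python3 -m pendant '[[0,0,-0.05,0,0,0,30],[0,0,-0.05,0,0,0,60],[0,0,-0.05,0,0,0,60],[0,0,-0.05,0,0,0,60],[0,0,-0.05,0,0,0,60],[0,0,-0.05,0,0,0,60]]';python3 -m pendant '[[0,0,-1,0,0,0,60],[0,0,-3,0,0,0,60],[0,0,-6,0,0,0,60],[0,0,-9,0,0,0,60],[0,0,-12,0,0,0,60],[0,0,-15,0,0,0,60],[0,0,-15,0,0,0,60],[0,0,-15,0,0,0,60]]'
python3 - <<'E'
from h import *
p,D,T=look("w5"); s,_=arm.get_image("scene")
C=cloud("wrist",D,T).reshape(-1,3);C=C[(D.ravel()>0)&(abs(C[:,0]-597)<60)&(abs(C[:,1]-100)<50)]
for lo,hi in((100,125),(54,65)):
    m=C[(C[:,2]>lo)&(C[:,2]<hi)];print(lo,len(m),np.median(m[:,2]),cv2.minAreaRect(np.float32(m[:,:2])))
a=cv2.resize(p[80:360,140:420,::-1],(400,400),interpolation=2);b=cv2.resize(s[185:255,210:310,::-1],(400,400),interpolation=2)
cv2.imwrite("pics/c5.png",np.hstack([a,b]))
E
```

```text
clock: 14.42
eef_pos: [598.0, 101.5, 99.7]
tool_rot: [3.141, -0.007, 2.865]
ft_force: [0.2, 1.3, -1.3]
width: 51.2
clock: 15.08
eef_pos: [599.9, 101.1, 252.3]
tool_rot: [3.139, -0.003, 2.865]
ft_force: [0.1, -0.5, -0.6]
width: 51.5
15.0833 [599.94993685 101.11692344 252.33987885] [ 3.13876564 -0.00348282  2.86514604] [ 0.11540141 -0.47497623 -0.60795316] [-0.67204821  0.26697499  0.53071365  1.58960607 -0.14227052  1.32474071
  1.1725511 ]
100 1310 111.85291844311146 ((596.9745483398438, 99.82598114013672), (21.502792358398438, 50.180633544921875), 73.7154312133789)
54 3961 58.96220865441427 ((598.260498046875, 101.44709777832031), (124.31336212158203, 89.8896255493164), 74.07425689697266)
```

View pics/c5.png

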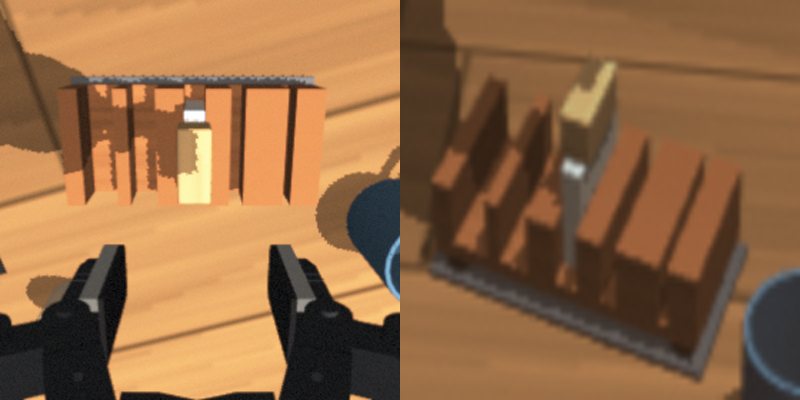

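The plate stands upright in the third slot. Its grip top is at 111.9 mm, against 24+88 = 112 expected, and the gripper is clear. I'll hand it in.

```bash
python3 -c "
from cell import arm
print(arm.finish_job())"
```

```text
the job is handed in; nothing more can be done
None
```

The plate from the mat is seated fully home in the third slot from the narrow end and released. The job was handed in at about 15 s.

- **Slots 1 and 2:** I tried the plate on both with about 5–6 N. It stood on the rack top each time.
- **Slot 3:** the first touch also met the top. The camera and the contact moment both showed the plate about 1.6 mm off towards −y. After a 1.6 mm shift it slid in with no measurable side force and touched the floor with about 5 N.

**Last checks:**
- **Seating:** the grip top was at 111.9 mm, against 112 expected when fully seated, and upright in the wrist and scene pictures.
- **Fit:** the plate measured about 14 mm thick, which matches the 16 mm third slot.
- **Gripper:** it is open and about 150 mm above the plate.
- **Other objects:** I never went near the other two plates, the shaker or the mug.

**One disagreement:** the slot 3 correction suggests the slot 1 and 2 trials were also about 1.6 mm off centre. A 14 mm plate cannot enter those slots (about 6 and 11 mm), so the rejections still hold.

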